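# Pin a card and its stiffener frame into line on the assembly jig

### The job

Take the tapered alignment pin (straight knurled grip) from the pin block and drive it through the big corner hole of the steel stiffener frame, down through the card and the jig beneath, until its collar sits fully home on the frame and the whole stack has been pulled into line. The lower holes are mostly hidden and some millimetres out of line to one side or the other, so feel for each with the tip, let the parts swing with the pin and do not force it. With the pin home, swing the jig's hold-down bar across the frame as far as its stop, leave the pin in, and leave everything else on the bench where it is.

Things in the scene. Friction and masses are not known exactly. Their poses are not given: they have to be found in the camera images.
- pin: tapered alignment pin, plain steel, loose, about 85 g, 87 mm long, hanging upright by its collar in one socket of the pin block. Origin at the lower tip, z up its axis. Heights from the tip and widths: blunt flat tip 5.2 mm wide, 6 mm at 0.8 mm up; even taper to 10 mm wide at 30 mm up; straight shank 10 mm wide to 40; collar 24 mm wide from 40 to 45; knurled grip 16 mm wide from 45 to 87 mm
- pin_grip (a point): middle of the pin's knurled grip, on its axis, 67 mm above the tip and 27 mm above the underside of the collar. (The other pin in the block, the plain dowel, has a black ball for a head.)
- dowel: plain parallel dowel, loose, with a black ball head 25 mm across, in the other socket of the pin block: not used here, leave it. Origin at its lower tip; the ball's centre is 63 mm above it
- pin_block: black block 130 x 56 x 48 mm fixed to the bench, origin at the centre of its underside; two sockets 11 mm across and 44 mm deep, 65 mm apart along its x (at x = -32.5 and +32.5 mm); collars rest on its top, 48 mm above the bench
- jig: assembly jig: aluminium plate 170 x 260 x 22 mm on 12 mm feet, fixed to the bench; origin at the centre of its underside, bench level. On it lies the blue circuit card (3.2 mm thick), on the card the steel stiffener frame (6 mm thick), 43.2 mm above the bench in all. Pressing the pin on this stack with more than 60 N would damage the card
- frame_hole (a point): centre of the mouth of the frame's 11 mm hole (1 mm bevel), on its top face 43.2 mm above the bench, in the corner diagonally opposite the shoulder screw; it moves with the frame. With the pin home the collar lies on this face and pin_grip is 27 mm above it. Below it are equal 11 mm holes in card and jig plate (see under_hole)
- hold_down (a joint): swing of the hold-down bar about its upright post, rad: 0 points along the jig's -y, clear of the frame; it turns clockwise seen from above to 1.571 (stop), where it points along the jig's -x across the frame's edge. It starts between 0 and 0.35, stays where it is left and needs about 2 N at its peg
- hold_down_peg (a point): middle of the black upright peg near the free end of the hold-down bar, by which it is swung: 14 mm across, 32 mm tall, top about 84 mm and foot 52 mm above the bench; this point is 69 mm above the bench
- hold_down_axis (a point): point on the upright axis of the hold-down's post at the height of the peg's middle, 36 mm from the peg's axis
- spool: solder spool 54 mm across, 44 mm tall, standing: bystander, origin at the underside
- flux_jar: small jar 44 mm across, 45 mm tall: bystander, origin at the underside
- heat_sink: finned aluminium heat sink 60 x 60 x 30 mm: bystander, origin at the underside
- screwdriver: screwdriver lying on the bench between robot and jig: bystander
- tweezers: steel tweezers lying on the bench: bystander
- brush: flat cleaning brush lying on the bench behind the jig: bystander
- pivot (a point): top of the capped shoulder screw at one corner of the frame. Card and frame can each swing some mm about it, level, against a friction worth about 3 N (frame) and 2 N (card) at the pin hole; they cannot be lifted and stay where they are left. A pin in their holes drags them along
- under_hole (a point): point on the frame (moving with it) 6 mm below frame_hole, at the hole's foot, level with the card's face. Mostly hidden below, measured along the way the parts swing about the pivot: the card's hole is 5 to 11 mm to one side of the frame's, the jig's hole 5 to 7 mm from the card's. The jig hole goes right through, open below. Side force on the pin shows which way to let it go
Things that resemble listed ones, but are neither listed nor needed, are in the scene too. What is shaped like the pin but orange, purple or red is not meant.

How it is judged:
By the outcome, as a careful person would: the job done as asked, in the order asked, and still so for the second after the job is handed in, with the robot touching nothing.
It also fails if it takes over 61 s, if anything falls off the work surface, if the arm or the gripper's body presses on something with over 40 N, if the wrist force passes 120 N, or if a joint passes its speed limit or range.

### The arm

A 7-joint arm with a two-finger parallel gripper is mounted at the origin on the work surface. World frame = base frame: x ahead of the robot, y to its left, z up, the work surface at z = 0. Lengths are in m, angles in rad, forces in N, time in s.
With the tool pointing down it reaches from about 0.4 to 0.85 m from the base axis. Payload 4.4 kg.
Tool frame: the origin (TCP) lies at the very end of the fingers, on their centre line; the grasp point (between the pads) lies 19 mm behind it; x points along the fingers, y is the direction in which the jaws open and shut, and the axes are right-handed (so a half turn about x gives the same grasp; the last joint's range is limited). The gripper opens to 94 mm and grips with 3 to 60 N. Pads are 16 mm wide; open, the fingers measure 119 mm over their backs; the gripper's body (75 mm by 177 mm) begins 78 mm behind the grasp point.
Start: joints at [1.235, 0.628, 0.038, 1.517, -0.027, 0.996, -0.02], TCP at [0.173, -0.626, 0.205] pointing down, gripper open.
Joint ranges: [-3.06, 3.06], [-0.37, 2.12], [-1.25, 1.32], [0.18, 2.47], [-1.1, 4.24], [0.23, 1.98], [-2.94, 2.94]. Speed limits (rad/s): [2.57, 2.57, 3.14, 3.14, 3.14, 3.14, 3.14].

### API

Orientations are given as a 3x3 rotation matrix whose columns are the frame's x, y, z axes.
In Python, from cell import arm gives the robot as it stands.
- The arm moves only by the tool carry_out, never from a script. Its argument "deltas" is one flat list of numbers, 4 for each row, row after row: the shift along the tool's x, y, z in cm, then the turn about the tool's x in degrees. A call has exactly 8 rows; each row shifts and turns the pose as measured when the row begins, along the tool's axes as they then stand; what a row does not reach is not made up. A row lasts 1/8 s, in which the tool goes at most 62.5 mm and 10.7 degrees, less where a joint would pass 70% of its speed; a pose out of reach is approached as far as the arm can. A call with a gripper value outside its range is refused whole. "hand" is the finger opening in cm, from 0 to 9.4, set as the call begins (left out, the last holds). The fingers move at their own pace and stop on an object; "newtons" is the grip in N (left out, the last holds). Time passes only in rows, so rows that do not move let the fingers close, or fill a call up. It gives the time, the measured TCP pose, the force and the opening at its end, in the units of the state.
- arm.state(): the state, without advancing time (a new reading comes with each control period).
- arm.get_image(name): name is "side" or "top" or "wrist"; returns (picture, depth): 400x640x3 uint8, red, green, blue; 400x640 float32, m along the optical axis (not along the pixel's ray), 0 where there is no reading.
- arm.camera_info(name): a dict with "mtx" (3x3 intrinsics, pixels), "extrinsics" (4x4, takes a point from world to camera coordinates); the wrist camera has in their place "T_tool_cam" (4x4, takes a point from camera to tool coordinates, whose origin is the TCP and whose axes are the tool frame's). Camera axes: x right, y up, looking along -z (the intrinsics and any distortion apply to the point x, -y, -z); pixel columns grow to the right and rows downward; lengths in m; the calibration is good to about 2 mm. The wrist camera is an equidistant fisheye: a pixel r from the principal point sees the ray r / f radians off the axis. A picture is of the moment at which its call begins: read the wrist's pose just before it. camera_info takes no time and is no camera call.
- arm.hand_in(): hands the job in, once; it reports no verdict.
The state is a dict: "t": time; "joint_positions": joint angles; "qvel": joint speeds; "joint_efforts": joint torques, N m; "position": TCP position; "orientation": TCP orientation; "contact_force": force on the tool from outside, world axes, zero at the start; "ft_torque": the same for the moment, N m; "width": finger opening in m.
Only numpy, scipy, OpenCV 4.12 (cv2) and the standard library are available. Lean on these libraries where they do the work, as an engineer would, in place of code of your own. Each camera call takes 0.05 s, during which the arm holds its last target.

## Working session

There is one attempt and no reset: what is moved stays moved. The work goes in short steps, Python scripts to look and compute and a tool call to move; the robot and the scene stay as the last step left them, time stands still between calls to the robot, and variables do not carry over. Pictures are saved under pics/ and viewed, and the job is handed in when it is done.

Besides the shell and the picture viewer there is one more tool, called after "Request:" as name(argument=value, ...) on one line, values as JSON. carry_out: Moves the arm, as the interface text tells. Its arguments: {"type":"object","properties":{"deltas":{"type":"array","items":{"type":"number"}},"hand":{"type":"number"},"newtons":{"type":"number"}},"required":["deltas"]}

```bash
ls; mkdir -p pics; python3 - <<'E'
from cell import arm
import cv2, numpy as np
s=arm.state(); print(s['t'],s['position'],np.round(s['orientation'],3).tolist(),s['contact_force'],s['width'])
for n in ['side','top','wrist']:
    im,d=arm.get_image(n); cv2.imwrite(f'pics/{n}0.png',im[:,:,::-1]); np.save(f'{n}0_d.npy',d)
    print(n,{k:np.round(v,4).tolist() if not isinstance(v,str) else v for k,v in arm.camera_info(n).items()})
E
```

```text
pics
0.0 [ 0.17307138 -0.62583888  0.20454862] [[-0.001, 0.266, -0.964], [0.002, -0.964, -0.266], [-1.0, -0.002, 0.0]] [-0.72778091 -0.16496253  0.35112776] 0.09389633668663858
side {'mtx': [[362.9509, 0.0, 321.5106], [0.0, 362.9509, 195.4571], [0.0, 0.0, 1.0]], 'extrinsics': [[-0.9946, -0.1039, -0.0067, 0.5781], [0.0652, -0.6723, 0.7374, -0.1131], [-0.0811, 0.7329, 0.6754, -1.0589], [0.0, 0.0, 0.0, 1.0]]}
top {'mtx': [[406.909, 0.0, 320.4866], [0.0, 406.909, 201.0209], [0.0, 0.0, 1.0]], 'extrinsics': [[-0.0818, -0.9966, -0.0029, 0.028], [0.9729, -0.0804, 0.2169, -0.5929], [-0.2164, 0.0149, 0.9762, -0.9214], [0.0, 0.0, 0.0, 1.0]]}
wrist {'mtx': [[309.7069, 0.0, 316.2707], [0.0, 309.7069, 195.2007], [0.0, 0.0, 1.0]], 'T_tool_cam': [[0.0003, 0.2683, -0.9633, -0.1792], [1.0, -0.0, 0.0003, -0.0004], [0.0, -0.9633, -0.2683, -0.0782], [0.0, 0.0, 0.0, 1.0]]}
```

View pics/side0.png

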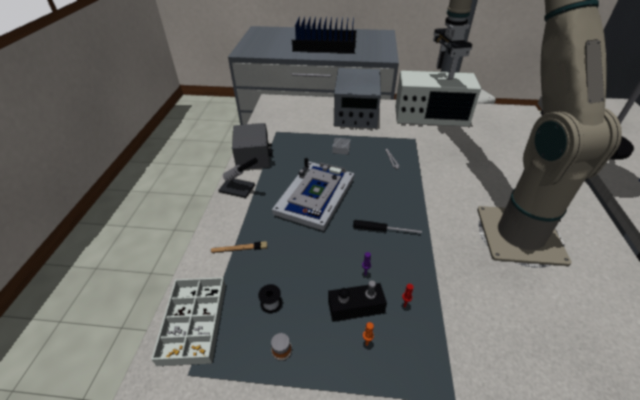

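View pics/top0.png

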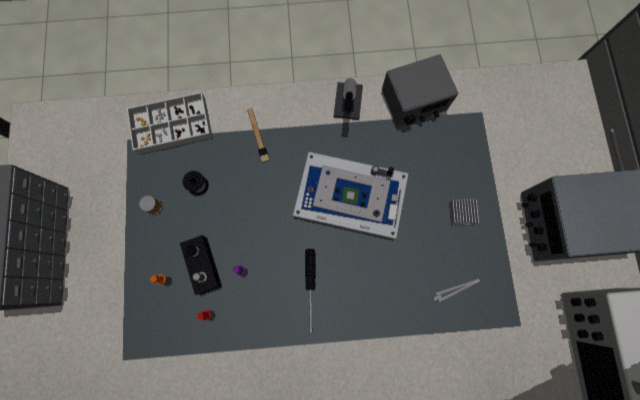

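View pics/wrist0.png

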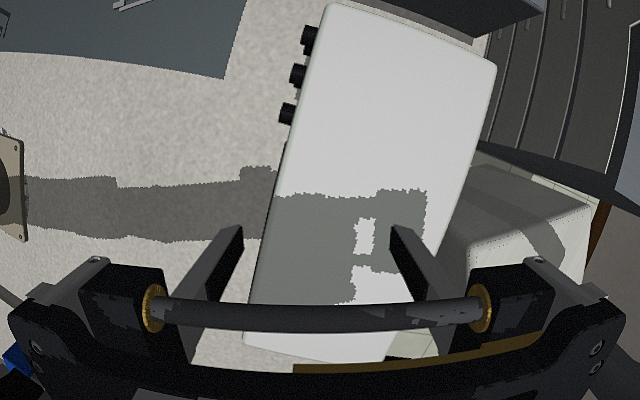

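Side view: the jig is at about (315,193) and the pin block at (357,302). Top view: the block is at (200,265), with one grip at (200,277) and a dark head at (195,251), and orange, red and purple lookalikes around it. I'll enlarge the block and jig.

```bash
cat > h.py <<'E'
from cell import arm
import cv2, numpy as np
def ray(name,uv,pose=None):
    ci=arm.camera_info(name); K=np.array(ci['mtx'])
    u,v=uv; a=(u-K[0,2])/K[0,0]; b=(v-K[1,2])/K[1,1]
    if name=='wrist':
        th=np.hypot(a,b); s=np.sinc(th/np.pi)  # sin(th)/th
        dc=np.array([a*s,-b*s,-np.cos(th)])
        T=np.array(ci['T_tool_cam']); p,R=pose
        o=p+R@T[:3,3]; d=R@T[:3,:3]@dc
    else:
        E=np.array(ci['extrinsics']); R=E[:3,:3]
        if np.any(ci.get('dist',0)): print('dist!')
        d=R.T@np.array([a,-b,-1.]); o=-R.T@E[:3,3]
    return o,d/np.linalg.norm(d)
def onz(name,uv,z,pose=None):
    o,d=ray(name,uv,pose); return o+d*(z-o[2])/d[2]
def proj(name,P,pose=None):
    ci=arm.camera_info(name); K=np.array(ci['mtx']); P=np.asarray(P,float)
    if name=='wrist':
        T=np.array(ci['T_tool_cam']); p,R=pose
        t=R.T@(P-p); c=T[:3,:3].T@(t-T[:3,3])
        x,y,z=c[0],-c[1],-c[2]; r=np.hypot(x,y); th=np.arctan2(r,z); k=th/max(r,1e-9)
        return np.array([K[0,2]+K[0,0]*x*k,K[1,2]+K[1,1]*y*k])
    E=np.array(ci['extrinsics']); c=E[:3,:3]@P+E[:3,3]
    return np.array([K[0,2]-K[0,0]*c[0]/c[2],K[1,2]+K[1,1]*c[1]/c[2]])
def crop(f,x0,y0,x1,y1,s,out):
    im=cv2.imread(f)[y0:y1,x0:x1]; cv2.imwrite(out,cv2.resize(im,None,fx=s,fy=s,interpolation=cv2.INTER_CUBIC))
def wshot(n):
    s=arm.state(); pose=(np.array(s['position']),np.array(s['orientation']))
    im,d=arm.get_image('wrist'); cv2.imwrite(f'pics/{n}.png',im[:,:,::-1]); np.savez(f'{n}.npz',p=pose[0],R=pose[1],d=d); return im,d,pose
def load(n):
    z=np.load(f'{n}.npz'); return (z['p'],z['R']),z['d']
E
python3 - <<'E'
from h import *
crop('pics/top0.png',290,145,415,245,6,'pics/c_jig.png')
crop('pics/top0.png',140,220,260,330,5,'pics/c_blk.png')
for n,uv,z in [('pin top',(200,277),.09),('dow',(195,251),.10),('jigc',(351,196),.04),('peg',(375,171),.07)]:
    print(n,onz('top',uv,z).round(3))
E
```

```text
pin top [0.434 0.267 0.09 ]
dow [0.493 0.274 0.1  ]
jigc [ 0.605 -0.098  0.04 ]
peg [ 0.656 -0.16   0.07 ]
```

View pics/c_jig.png

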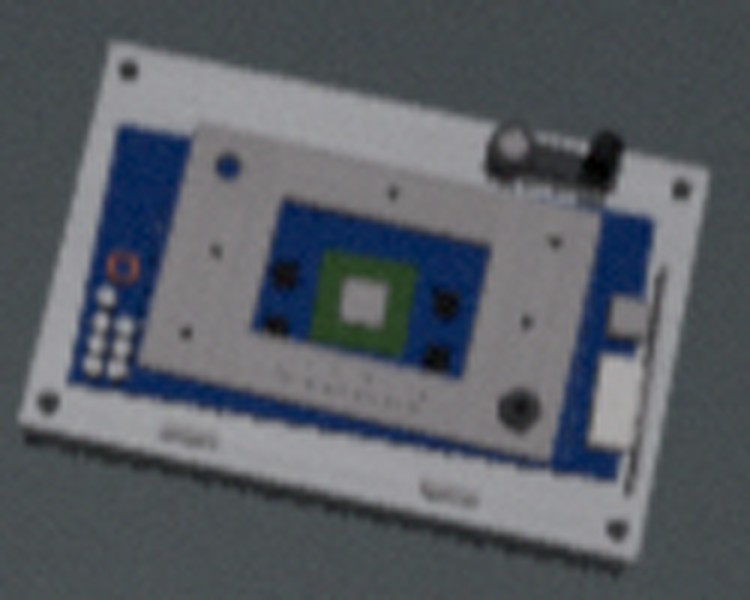

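View pics/c_blk.png

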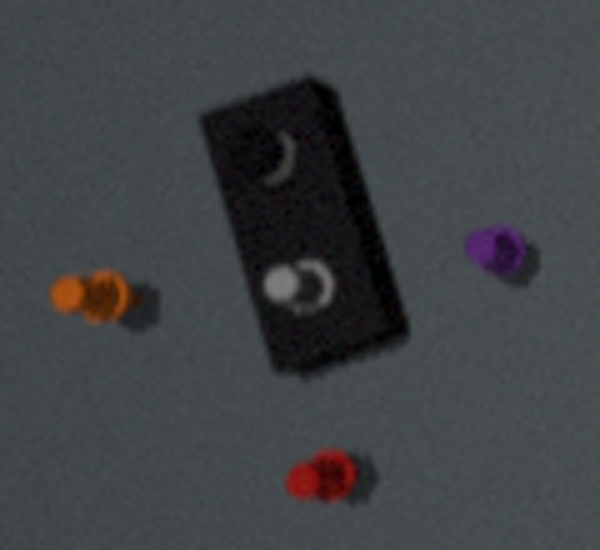

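The pin meant is the bare steel one at top (196,277), in the block. The others are orange (154,279), red (201,316), purple (235,270), and the dark ball dowel at (195,251). The frame hole is at top (328,172), the pivot at (376,213), the post at (375,169) and the peg at (390,170). Next I'll enlarge the side view to confirm and triangulate.

```bash
python3 - <<'E'
from h import *
crop('pics/side0.png',310,240,430,350,5,'pics/s_blk.png')
crop('pics/side0.png',265,145,365,235,6,'pics/s_jig.png')
print('pin top',onz('top',(196.4,277.2),.095),'collar',onz('top',(201.8,277.4),.053))
print('ball',onz('top',(190.5,250),.08), 'dowel collar',onz('top',(194.5,251),.053))
for n,c,z in [('hole',(228,165),.0432),('pivot',(518,408),.05),('post',(513,145),.07),('peg',(606,145),.084)]:
    print(n,onz('top',(290+c[0]/6,145+c[1]/6),z).round(4))
E
```

```text
pin top [0.43407316 0.27321715 0.095     ] collar [0.43501213 0.27309184 0.053     ]
ball [0.49844757 0.29041968 0.08      ] dowel collar [0.49865148 0.28934996 0.053     ]
hole [ 0.6698 -0.046   0.0432]
pivot [ 0.5554 -0.1547  0.05  ]
post [ 0.6608 -0.1618  0.07  ]
peg [ 0.6536 -0.1969  0.084 ]
```

View pics/s_blk.png

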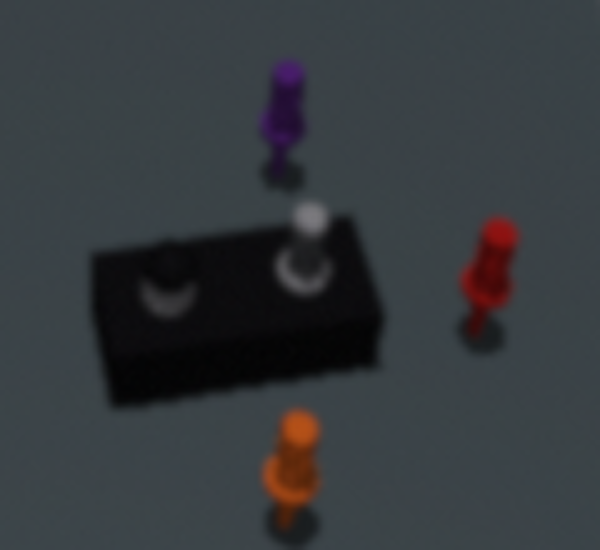

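View pics/s_jig.png

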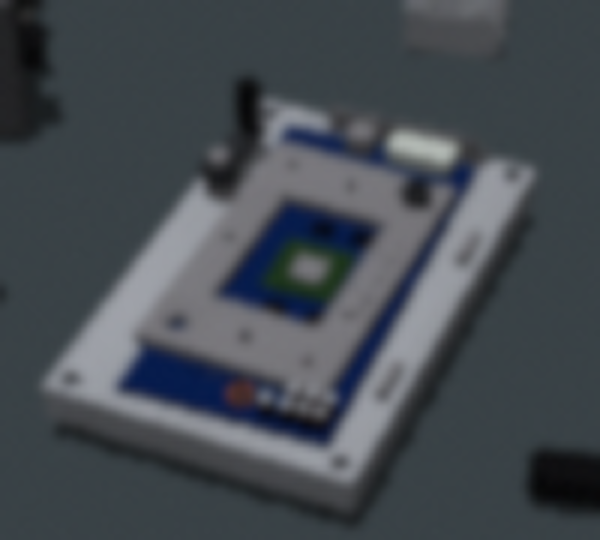

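Request:
carry_out(deltas=[-2,-2.5,-4.5,0,-2,-2.8,-5,0,-1,-2.8,-5,0,0,-2.8,-5,0,0,-2.8,-5,0,0,-3,-5,0,0,-3.5,-4.5,0,0,-5,-3,0], hand=5)

```text
t: 1.15
position: [0.4695, -0.2796, 0.2534]
orientation: [[-0.002, 0.256, -0.967], [0.001, -0.967, -0.256], [-1.0, -0.002, 0.002]]
contact_force: [0.3, 0.6, 0.2]
width: 0.0498
```

Request:
carry_out(deltas=[0,-6,-1.2,0,0,-6,-1.2,0,0,-6,-1.2,0,0,-6,-1.2,0,0,-6,-1.2,0,0,-6,-1.2,0,0.5,-6,-1.2,0,1,-5.5,-1.2,0])

```text
t: 2.15
position: [0.4399, 0.2156, 0.2394]
orientation: [[0.002, 0.257, -0.966], [0.003, -0.966, -0.257], [-1.0, -0.002, -0.003]]
contact_force: [0.7, 0.7, 0.0]
width: 0.0501
```

```bash
python3 - <<'E'
from h import *
im,d,p=wshot('w1'); print(p, arm.state()['joint_positions'])
print(proj('wrist',(.4345,.2731,.095),p))
E
```

```text
(array([0.43990952, 0.21562235, 0.2394194 ]), array([[ 0.00248963,  0.25716106, -0.96636535],
       [ 0.00287514, -0.96636619, -0.25715388],
       [-0.99999277, -0.00213822, -0.00314527]])) [-0.4015027   0.36336392 -0.16932619  1.90545834  0.06849038  0.87323017
 -1.90412565]
[264.26624868 176.3376929 ]
```

View pics/w1.png

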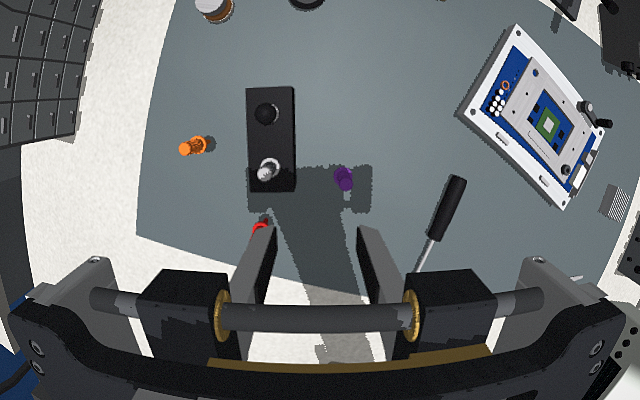

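```bash
python3 - <<'E'
from h import *
crop('pics/w1.png',170,70,380,220,3.7,'pics/w1c.png')
p,d=load('w1')
print(onz('wrist',(263,175),.095,p),onz('wrist',(269,169),.053,p))
t=np.array([.4345,.2731,.067])-p[0]; print(p[1].T@t*100)
E
```

```text
[0.43559026 0.27477187 0.095     ] [0.43440225 0.27432266 0.053     ]
[17.25699368 -5.65669066 -0.90107236]
```

View pics/w1c.png

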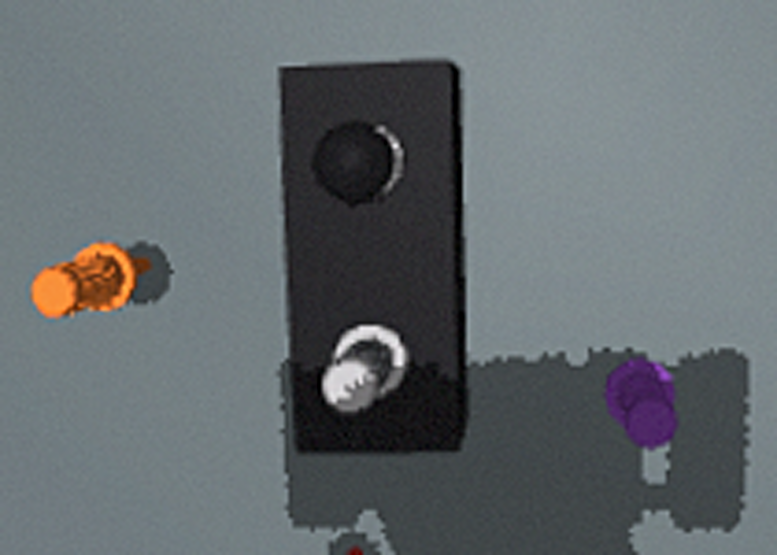

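Request:
carry_out(deltas=[1,-3,-0.5,0,1,-2.7,-0.4,0,0,0,0,0,4,0,0,0,3,0,0,0,0,0,0,0,0,0,0,0,0,0,0,0])

```text
t: 3.2
position: [0.4334, 0.2813, 0.1495]
orientation: [[0.004, 0.267, -0.964], [0.008, -0.964, -0.267], [-1.0, -0.006, -0.006]]
contact_force: [0.2, -1.5, -0.5]
width: 0.0499
```

```bash
python3 - <<'E'
from h import *
im,d,p=wshot('w2')
print(p[1].T@(np.array([.4348,.2737,.059])-p[0])*100, proj('wrist',(.4348,.2737,.095),p),proj('wrist',p[0],p))
crop('pics/w2.png',220,120,420,270,4,'pics/w2c.png')
E
```

```text
[9.04501156 0.82623545 0.12763014] [327.00568412 212.30066916] [317.06978049 238.45558812]
```

View pics/w2c.png

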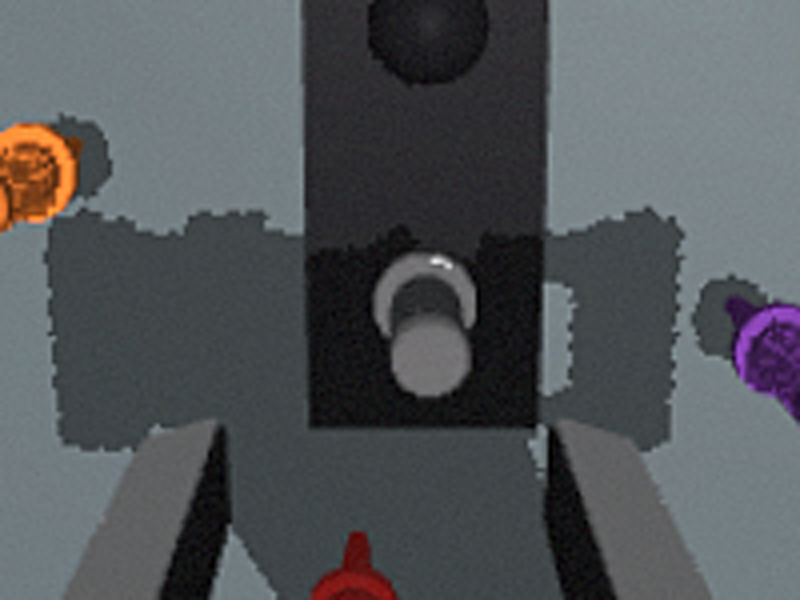

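```bash
python3 - <<'E'
from h import *
p,d=load('w2')
a=onz('wrist',(327.5,209),.095,p);b=onz('wrist',(326,194),.053,p);print(a,b)
for q in (a,b): print(p[1].T@(np.r_[q[:2],.059]-p[0])*100)
E
```

```text
[0.43755968 0.27408489 0.095     ] [0.4385469  0.27457679 0.053     ]
[ 9.04649045  0.86269679 -0.14860896]
[ 9.04729534  0.84160061 -0.25686784]
```

Request:
carry_out(deltas=[0,0.85,-0.1,0,0,0,0,0,3,0,0,0,3,0,0,0,1.5,0,0,0,0.5,0,0,0,0,0,0,0,0,0,0,0], hand=4)

```text
t: 4.25
position: [0.4411, 0.2754, 0.0715]
orientation: [[0.012, 0.266, -0.964], [0.013, -0.964, -0.266], [-1.0, -0.009, -0.015]]
contact_force: [-0.6, 1.0, 0.4]
width: 0.0399
```

```bash
python3 - <<'E'
from h import *
im,d,p=wshot('w3')
a=onz('wrist',(0,0),.095,p)
print(p[1].T@(np.array([.4355,.274,.059])-p[0])*100, p[1].T@(np.array([.4375,.274,.059])-p[0])*100)
crop('pics/w3.png',220,120,420,270,4,'pics/w3c.png')
E
```

```text
[ 1.2387377  -0.00481973  0.59806005] [1.2411665  0.04832058 0.40526428]
```

View pics/w3c.png

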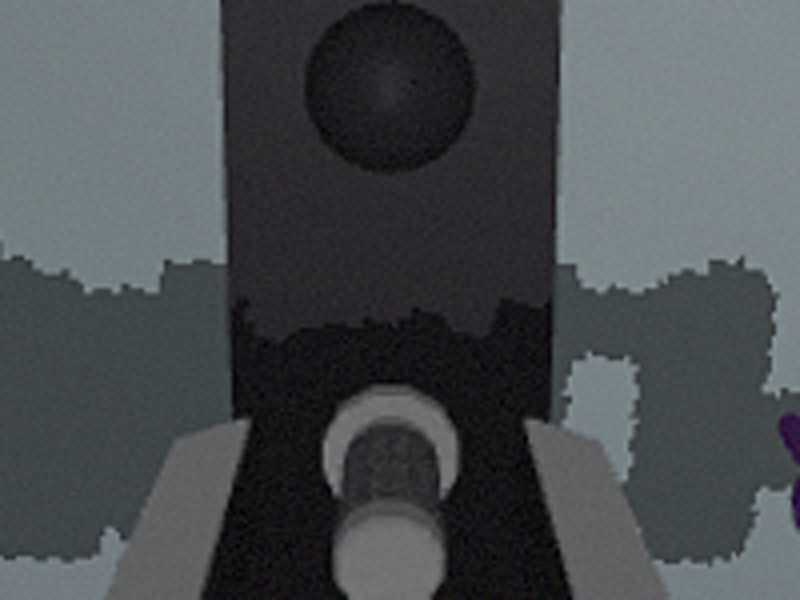

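```bash
python3 - <<'E'
from h import *
p,d=load('w3')
for uv,z in (((317.5,259.5),.095),((317.5,231.5),.053)):
    q=onz('wrist',uv,z,p); print(q,p[1].T@(np.r_[q[:2],.059]-p[0])*100)
E
```

```text
[0.43827938 0.27417056 0.095     ] [1.2423327  0.05258678 0.32560479]
[0.43873374 0.27454782 0.053     ] [1.24337048 0.02829043 0.27178723]
```

Request:
carry_out(deltas=[0,0.05,0.3,0,0.7,0,0,0,0.5,0,0,0,0,0,0,0,0,0,0,0,0,0,0,0,0,0,0,0,0,0,0,0])

```text
t: 5.3
position: [0.439, 0.2746, 0.0596]
orientation: [[0.014, 0.266, -0.964], [0.014, -0.964, -0.265], [-1.0, -0.01, -0.017]]
contact_force: [-0.9, -0.1, -0.8]
width: 0.0401
```

```bash
python3 - <<'E'
from h import *
s=arm.state();print(s['position'],s['contact_force'],s['qvel'])
im,d,p=wshot('w4')
print(p[1].T@(np.array([.4383,.2743,.0585])-p[0])*100)
E
```

```text
[0.43901006 0.27459706 0.05963436] [-0.88277994 -0.09715104 -0.81806293] [ 0.00014794  0.00066569  0.00054693  0.00042566 -0.00082345 -0.00126661
  0.00192457]
[0.11201092 0.01089233 0.0782747 ]
```

Request:
carry_out(deltas=[0,0,0,0,0,0,0,0,0,0,0,0,0,0,0,0,0,0,0,0,-1,0,0,0,-3,0,0,0,-3,0,0,0], hand=0, newtons=40)

```text
t: 6.35
position: [0.4365, 0.2726, 0.1303]
orientation: [[0.01, 0.266, -0.964], [0.011, -0.964, -0.266], [-1.0, -0.008, -0.012]]
contact_force: [0.2, 0.4, -1.9]
width: 0.0146
```

Request:
carry_out(deltas=[-4,3,-1,0,-3,5,-1.6,0,0,5.8,-1.8,0,0,5.8,-1.8,0,0,5.8,-1.8,0,0,5.8,-1.5,0,0,4,-1,0,0,1,-0.4,0])

```text
t: 7.35
position: [0.6446, -0.0546, 0.2086]
orientation: [[0.018, 0.272, -0.962], [0.015, -0.962, -0.272], [-1.0, -0.01, -0.022]]
contact_force: [-0.5, 0.1, -1.7]
width: 0.015
```

```bash
python3 - <<'E'
from h import *
im,d,p=wshot('w5');print(p)
print(proj('wrist',(.67,-.046,.0432),p),proj('wrist',p[0],p))
E
```

```text
(array([ 0.64456014, -0.05461814,  0.20860428]), array([[ 0.01846222,  0.272346  , -0.96202225],
       [ 0.01510271, -0.96215243, -0.27209301],
       [-0.99971549, -0.0095057 , -0.02187664]]))
[316.94083535 159.97990595] [317.06914236 238.45938311]
```

View pics/w5.png

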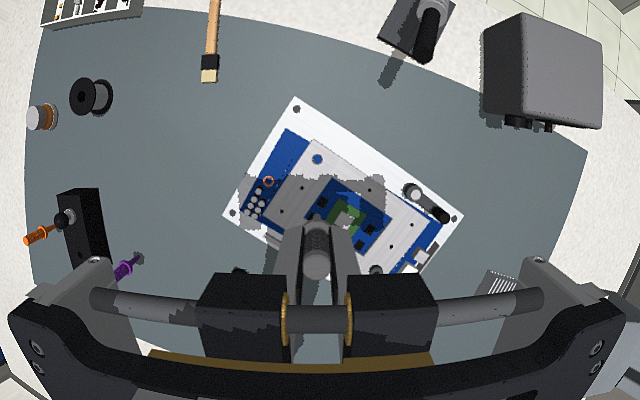

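Request:
carry_out(deltas=[2,0,0,0,3,0,0,0,2,0,0,0,1,0,0,0,0,0,0,0,0,0,0,0,0,0,0,0,0,0,0,0])

```text
t: 8.4
position: [0.6454, -0.0408, 0.1314]
orientation: [[0.022, 0.284, -0.959], [0.022, -0.959, -0.284], [-1.0, -0.015, -0.027]]
contact_force: [0.0, 0.3, -0.7]
width: 0.0142
```

```bash
python3 - <<'E'
from h import *
im,d,p=wshot('w6');print(p)
print(proj('wrist',(.67,-.046,.0432),p),proj('wrist',p[0],p))
crop('pics/w6.png',220,80,420,230,4,'pics/w6c.png')
u,v=proj('wrist',(.67,-.046,.0432),p).astype(int)
crop('pics/w6.png',u-25,v-25,u+25,v+25,11,'pics/w6h.png')
crop('pics/w5.png',300,140,335,175,14,'pics/w5h.png')
E
```

```text
(array([ 0.64535518, -0.04078793,  0.13138645]), array([[ 0.02170251,  0.28408255, -0.95855417],
       [ 0.02215254, -0.95868124, -0.28361866],
       [-0.99951902, -0.01507917, -0.02709894]]))
[331.91953062 177.61221852] [317.06890836 238.46904402]
```

View pics/w6c.png

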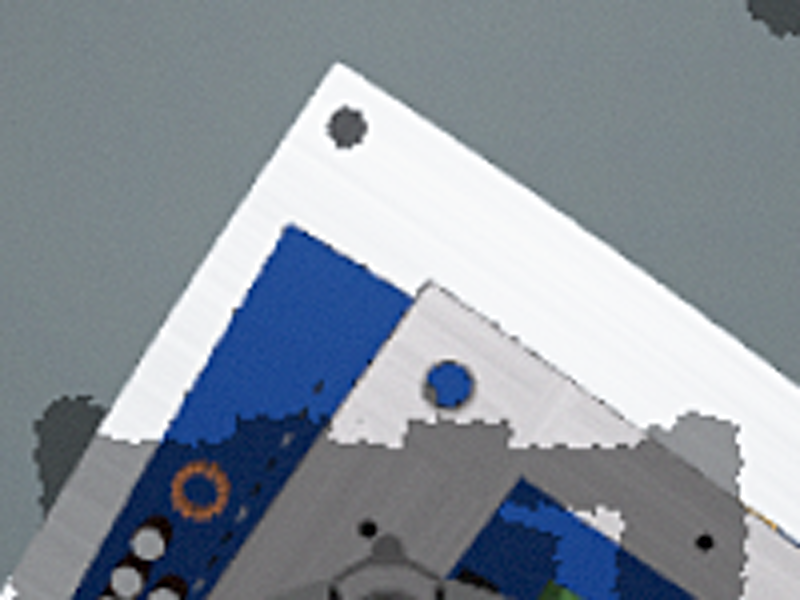

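View pics/w6h.png

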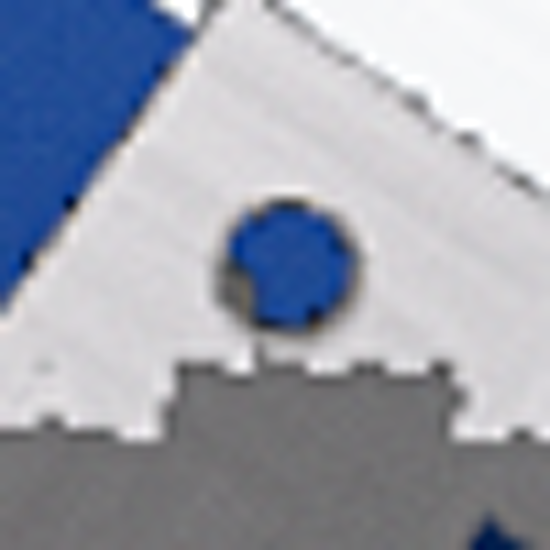

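View pics/w5h.png

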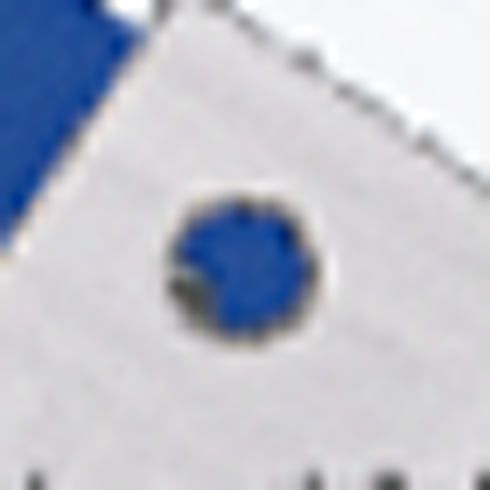

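The crescent of the card's hole shows at the lower left inside the frame's hole (w6h at (238,290)), along the swing direction (-0.69,+0.72). I'll check the relative rotations from the edges.

```bash
python3 - <<'E'
from h import *
# use top and wrist w5 (higher view) edges
for n in ('w5','w6'):
    p,d=load(n); im=cv2.imread(f'pics/{n}.png')[:,:,::-1].astype(int)
    hsv=cv2.cvtColor(im.astype(np.uint8),cv2.COLOR_RGB2HSV)
    # blue mask region
    blue=(hsv[...,0]>100)&(hsv[...,0]<125)&(hsv[...,1]>150)
    # hole centre
    u,v=proj('wrist',(.67,-.046,.0432),p)
    num,lab,st,ce=cv2.connectedComponentsWithStats(blue.astype(np.uint8))
    for i in range(1,num):
        if st[i,4]>20: print(n,st[i],ce[i].round(1))
    
crop('pics/w5.png',210,85,470,275,3,'pics/w5c.png')
E
```

```text
w5 [ 240  129   69  105 1920] [277.6 170.4]
w5 [313 155   9   8  46] [317.1 158.4]
w5 [266 178   5   6  22] [268.1 180.5]
w5 [ 305  178   86   76 1800] [351.7 211.6]
w5 [389 200  54  74 670] [419.9 240.4]
w5 [249 202   9  14  28] [253.6 208. ]
w5 [  0 347   5  14  39] [  1.2 354.5]
w6 [ 234  137   89  123 3005] [281.8 186.4]
w6 [327 171  11  11  81] [331.9 175.6]
w6 [266 199   8   7  41] [269.4 202.1]
w6 [ 332  200   87   75 2023] [378.3 237. ]
w6 [427 221  51  79 734] [455.  267.5]
w6 [302 274  30  17  80] [319.7 283.3]
```

View pics/w5c.png

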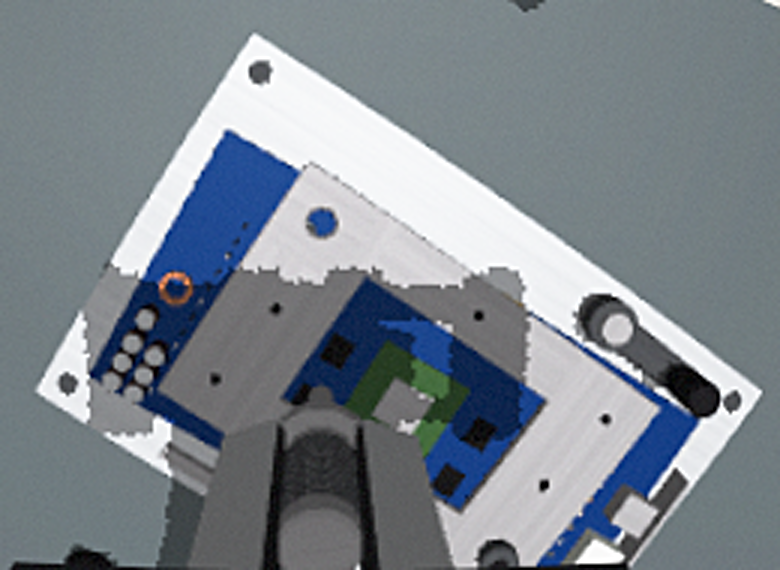

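```bash
python3 - <<'E'
from h import *
p,d=load('w5')
f=lambda c,z: onz('wrist',(210+c[0]/3,85+c[1]/3),z,p)
def seg(n,a,b,z):
    A,B=f(a,z),f(b,z); v=B-A; print(n,A[:2].round(4),B[:2].round(4),'ang',np.degrees(np.arctan2(v[1],v[0])).round(2),'len',np.hypot(v[0],v[1]).round(4))
seg('jigL',(252,33),(37,390),.034); seg('jigT',(252,33),(762,392),.034)
seg('screws',(260,72),(733,401),.034);seg('screwsL',(260,72),(68,383),.034)
seg('cardL',(228,130),(92,375),.0372); seg('cardT',(228,130),(697,417),.0372)
seg('frameL',(308,163),(160,387),.0432); seg('frameT',(308,163),(660,408),.0432)
print('hole w5',onz('wrist',(317.2,158.6),.0432,p),'peg',f((697,380),.084),'post',f((617,328),.07),'pivot',f((495,553),.05))
p,d=load('w6'); print('hole w6',onz('wrist',(220+448/4,80+384/4),.0432,p))
E
```

```text
jigL [ 0.7329 -0.0011] [0.5713 0.0489] ang 162.81 len 0.1691
jigT [ 0.7329 -0.0011] [ 0.6545 -0.2495] ang -107.51 len 0.2605
screws [ 0.7192 -0.0081] [ 0.647  -0.2372] ang -107.49 len 0.2402
screwsL [ 0.7192 -0.0081] [0.5783 0.0364] ang 162.49 len 0.1478
cardL [ 0.6948 -0.0025] [0.5858 0.0266] ang 165.06 len 0.1128
cardT [ 0.6948 -0.0025] [ 0.6366 -0.2215] ang -104.87 len 0.2266
frameL [ 0.6912 -0.0351] [ 0.591  -0.0023] ang 161.87 len 0.1054
frameT [ 0.6912 -0.0351] [ 0.6374 -0.2004] ang -108.03 len 0.1739
hole w5 [ 0.67159776 -0.04585172  0.0432    ] peg [ 0.66047094 -0.19116882  0.084     ] post [ 0.66800125 -0.15951002  0.07      ] pivot [ 0.56061076 -0.15216304  0.05      ]
hole w6 [ 0.67140846 -0.0456414   0.0432    ]
```

```bash
cat >> h.py <<'E'
TIP=np.array([.0516,.0003,.0015])  # tip in tool frame
def tip(p): return p[0]+p[1]@TIP
def need(goal,p): return p[1].T@(np.asarray(goal)-tip(p))*100
E
python3 - <<'E'
from h import *
p,d=load('w6')
print('tip',tip(p),proj('wrist',tip(p),p), 'need',need((.6714,-.0456,.052),p))
crop('pics/w6.png',287,185,347,245,9,'pics/w6t.png')
E
```

```text
tip [ 0.64512242 -0.04035789  0.0797661 ] [317.30599056 214.01624547] need [ 2.82069038  1.29092056 -2.29492874]
```

View pics/w6t.png

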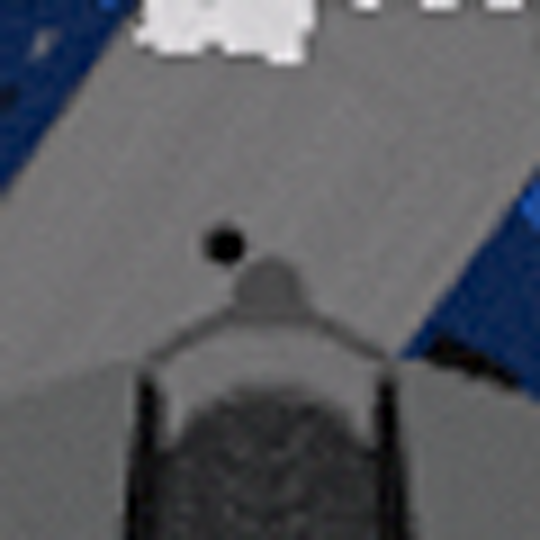

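Request:
carry_out(deltas=[0,0.7,-1.2,0,0,0.6,-1.1,0,0,0,0,0,1,0,0,0,1,0,0,0,0,0,0,0,0,0,0,0,0,0,0,0])

```text
t: 9.45
position: [0.6702, -0.0466, 0.1106]
orientation: [[0.02, 0.284, -0.959], [0.022, -0.959, -0.283], [-1.0, -0.016, -0.025]]
contact_force: [0.7, -0.1, -1.1]
width: 0.0145
```

```bash
python3 - <<'E'
from h import *
im,d,p=wshot('w7');print(p)
print('tip',tip(p),proj('wrist',tip(p),p), 'need',need((.6714,-.0456,.052),p),proj('wrist',(.6714,-.0456,.0432),p))
crop('pics/w7.png',287,175,347,235,10,'pics/w7t.png')
E
```

```text
(array([ 0.67020634, -0.0465585 ,  0.11056208]), array([[ 0.01974536,  0.28359575, -0.95874062],
       [ 0.02215189, -0.95881626, -0.28316191],
       [-0.99955961, -0.01564678, -0.02521435]]))
tip [ 0.66987217 -0.04612785  0.05894229] [317.30591097 214.01622613] need [ 0.69810914  0.00357997 -0.14392132] [317.4596931  206.47604768]
```

View pics/w7t.png

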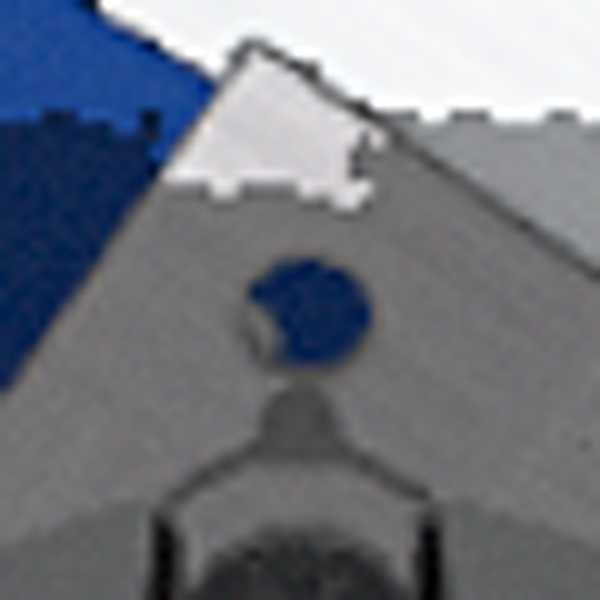

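```bash
python3 - <<'E'
from h import *
p,d=load('w7')
for uv in((317.2,213.8),(317.2,216.7)):
    q=onz('wrist',uv,tip(p)[2],p); print((p[1].T@(q-p[0])*1000).round(2))
q=onz('wrist',(318,206.2),.0432,p); print(q,p[1].T@(q-p[0])*1000)
E
```

```text
[51.61  0.22  1.32]
[51.55  0.22  3.73]
[ 0.67176011 -0.04596381  0.0432    ] [6.73762674e+01 9.24442620e-01 4.04362151e-02]
```

Request:
carry_out(deltas=[0,0.07,-0.38,0,0,0,0,0,0.6,0,0,0,0.5,0,0,0,0,0,0,0,0,0,0,0,0,0,0,0,0,0,0,0])

```text
t: 10.5
position: [0.6749, -0.0459, 0.0994]
orientation: [[0.021, 0.284, -0.959], [0.022, -0.959, -0.283], [-1.0, -0.015, -0.026]]
contact_force: [0.3, 0.3, -0.9]
width: 0.0148
```

```bash
sed -i 's/^TIP=.*/TIP=np.array([.0516,.0002,.0039])/' h.py; python3 - <<'E'
from h import *
im,d,p=wshot('w8');print(p)
print('tip',tip(p),'need',need((.6718,-.0460,.0432),p),proj('wrist',tip(p),p),proj('wrist',(.6718,-.0460,.0432),p))
crop('pics/w8.png',287,175,347,235,10,'pics/w8t.png')
E
```

```text
(array([ 0.67494331, -0.04588526,  0.09936412]), array([[ 0.02069603,  0.28357015, -0.95872814],
       [ 0.02211154, -0.9588288 , -0.2831226 ],
       [-0.99954127, -0.01533944, -0.02611412]]))
tip [ 0.6723289  -0.04604025  0.04768288] need [ 0.44707697 -0.01198074  0.06127387] [317.1763851  216.88433918] [317.01283765 215.74093269]
```

View pics/w8t.png

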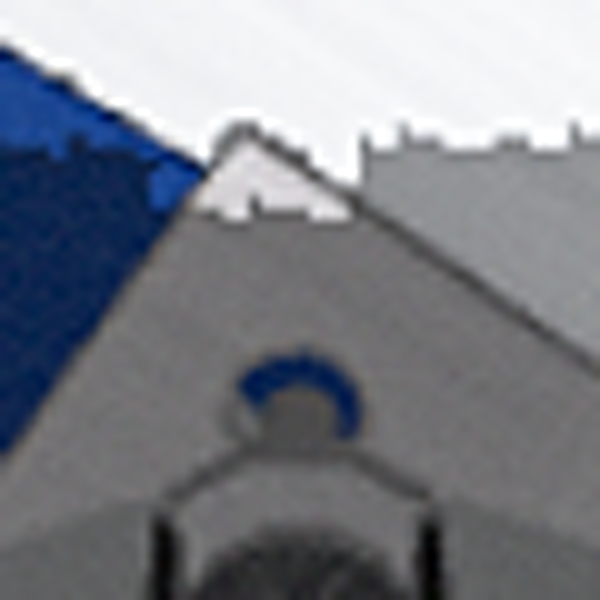

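Request:
carry_out(deltas=[0.3,0,0,0,0.3,0,0,0,0.3,0,0,0,0,0,0,0,0,0,0,0,0,0,0,0,0,0,0,0,0,0,0,0])

```text
t: 11.55
position: [0.6752, -0.0457, 0.0898]
orientation: [[0.021, 0.284, -0.959], [0.022, -0.959, -0.283], [-1.0, -0.015, -0.026]]
contact_force: [1.2, -0.0, -0.9]
width: 0.015
```

```bash
cat > st.py <<'E'
from h import *
s=arm.state(); p=(np.array(s['position']),np.array(s['orientation']))
F=np.array(s['contact_force']);t=tip(p)
t1=np.array([-.69,.725,0]); t1/=np.linalg.norm(t1); r=np.array([t1[1],-t1[0],0])
e=t-np.array([.6718,-.046,.0432])
print('t',s['t'],'TCP',p[0].round(4),'tip rel hole: along t1 %.1f radial %.1f z %.1f mm'%(e@t1*1e3,e@r*1e3,e[2]*1e3),'F t1 %.1f rad %.1f z %.1f'%(F@t1,F@r,F[2]),'w',s['width'],'xax',p[1][:,0].round(3))
print('tool dir t1',(p[1].T@t1).round(3),'torque',np.round(s['ft_torque'],2))
E
python3 st.py
```

```text
t 11.55 TCP [ 0.6752 -0.0457  0.0898] tip rel hole: along t1 -0.5 radial 0.7 z -5.0 mm F t1 -0.9 rad 0.8 z -0.9 w 0.014961724843956772 xax [ 0.021  0.022 -1.   ]
tool dir t1 [ 0.002 -0.89   0.456] torque [-0.02  0.01 -0.01]
```

Request:
carry_out(deltas=[0,-0.2,0.1,0,0,-0.2,0.1,0,0,-0.2,0.1,0,0,-0.12,0.06,0,0,0,0,0,0,0,0,0,0,0,0,0,0,0,0,0])

```text
t: 12.55
position: [0.6712, -0.0422, 0.0904]
orientation: [[0.025, 0.282, -0.959], [0.019, -0.959, -0.282], [-1.0, -0.011, -0.029]]
contact_force: [1.0, -1.6, -0.9]
width: 0.0147
```

```bash
python3 st.py
```

```text
t 12.55 TCP [ 0.6712 -0.0422  0.0904] tip rel hole: along t1 4.5 radial 0.2 z -4.5 mm F t1 -1.8 rad -0.4 z -0.9 w 0.014698915912858478 xax [ 0.025  0.019 -1.   ]
tool dir t1 [-0.004 -0.89   0.457] torque [-0.52 -0.32  0.03]
```

Request:
carry_out(deltas=[0,-0.27,0.14,0,0,-0.27,0.14,0,0,-0.18,0.09,0,0,0,0,0,0,0,0,0,0,0,0,0,0,0,0,0,0,0,0,0])

```text
t: 13.55
position: [0.6655, -0.0368, 0.0904]
orientation: [[0.025, 0.282, -0.959], [0.018, -0.959, -0.282], [-1.0, -0.01, -0.029]]
contact_force: [1.4, -2.5, -1.5]
width: 0.0143
```

```bash
python3 st.py
```

```text
t 13.55 TCP [ 0.6655 -0.0368  0.0904] tip rel hole: along t1 12.4 radial -0.2 z -4.5 mm F t1 -2.8 rad -0.7 z -1.5 w 0.014311287063902086 xax [ 0.025  0.018 -1.   ]
tool dir t1 [-0.005 -0.889  0.457] torque [-0.68 -0.36  0.01]
```

```bash
python3 - <<'E'
from h import *
im,d,p=wshot('w9')
crop('pics/w9.png',260,150,380,240,6,'pics/w9t.png')
E
```

```text
(no output)
```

View pics/w9t.png

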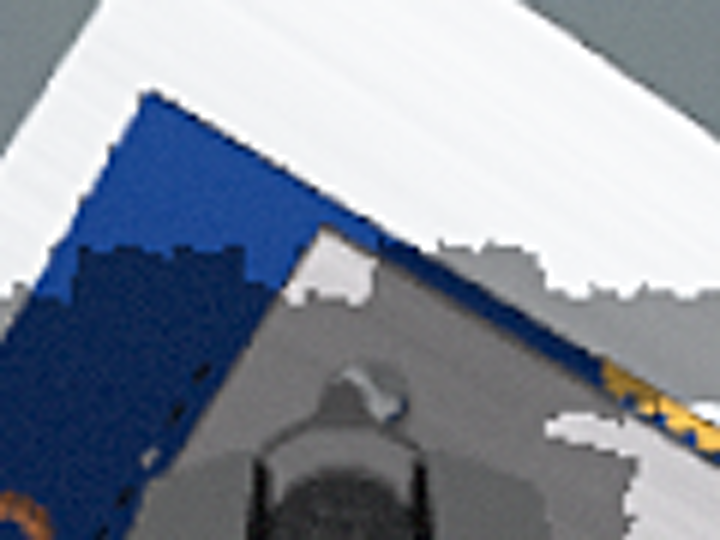

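The frame has been dragged along. Its hole at crop (365,392) now shows mostly the light jig face, with only a sliver of blue at the right, so the tip is over the card's hole. I'll descend gently.

Request:
carry_out(deltas=[0.2,0,0,0,0.2,0,0,0,0.15,0,0,0,0,0,0,0,0,0,0,0,0,0,0,0,0,0,0,0,0,0,0,0])

```text
t: 14.6
position: [0.6657, -0.037, 0.0857]
orientation: [[0.026, 0.282, -0.959], [0.017, -0.959, -0.282], [-1.0, -0.009, -0.03]]
contact_force: [0.5, -2.4, 1.5]
width: 0.0148
```

```bash
python3 st.py
```

```text
t 14.6 TCP [ 0.6657 -0.037   0.0857] tip rel hole: along t1 12.0 radial -0.1 z -9.2 mm F t1 -2.1 rad -1.3 z 1.5 w 0.014832638577311012 xax [ 0.026  0.017 -1.   ]
tool dir t1 [-0.005 -0.889  0.457] torque [-0.71 -0.09 -0.01]
```

Request:
carry_out(deltas=[-0.06,0,0,0,0,0.18,-0.09,0,0,0.18,-0.09,0,0,0.18,-0.09,0,0,0.09,-0.05,0,0,0,0,0,0,0,0,0,0,0,0,0])

```text
t: 15.6
position: [0.6666, -0.0376, 0.0856]
orientation: [[0.017, 0.284, -0.959], [0.023, -0.959, -0.283], [-1.0, -0.017, -0.023]]
contact_force: [-2.7, -0.1, 4.1]
width: 0.0147
```

```bash
python3 st.py
```

```text
t 15.6 TCP [ 0.6666 -0.0376  0.0856] tip rel hole: along t1 11.5 radial -0.1 z -9.3 mm F t1 1.7 rad -2.0 z 4.1 w 0.014660737394406017 xax [ 0.017  0.023 -1.   ]
tool dir t1 [ 0.005 -0.89   0.456] torque [0.2  0.84 0.05]
```

Request:
carry_out(deltas=[-0.15,0,0,0,0,0,0,0,0,0.27,-0.14,0,0,0.27,-0.14,0,0,0,0,0,0,0,0,0,0,0,0,0,0,0,0,0])

```text
t: 16.6
position: [0.6706, -0.0414, 0.0858]
orientation: [[0.016, 0.284, -0.959], [0.024, -0.959, -0.284], [-1.0, -0.019, -0.022]]
contact_force: [-1.5, 0.2, -0.0]
width: 0.0145
```

```bash
python3 st.py
```

```text
t 16.6 TCP [ 0.6706 -0.0414  0.0858] tip rel hole: along t1 6.1 radial 0.1 z -9.0 mm F t1 1.2 rad -0.9 z -0.0 w 0.014524415477782602 xax [ 0.016  0.024 -1.   ]
tool dir t1 [ 0.007 -0.89   0.455] torque [0.34 0.63 0.03]
```

Request:
carry_out(deltas=[0.2,0,0,0,0.2,0,0,0,0.1,0,0,0,0,0,0,0,0,0,0,0,0,0,0,0,0,0,0,0,0,0,0,0])

```text
t: 17.6
position: [0.6705, -0.0419, 0.0815]
orientation: [[0.015, 0.284, -0.959], [0.023, -0.959, -0.284], [-1.0, -0.018, -0.021]]
contact_force: [-3.6, 1.0, 2.7]
width: 0.0148
```

```bash
python3 st.py;  python3 - <<'E'
from h import *
im,d,p=wshot('w10')
crop('pics/w10.png',260,150,380,240,6,'pics/w10t.png')
E
```

```text
t 17.6 TCP [ 0.6705 -0.0419  0.0815] tip rel hole: along t1 5.8 radial -0.2 z -13.4 mm F t1 3.2 rad -2.0 z 2.7 w 0.014843187500491819 xax [ 0.015  0.023 -1.   ]
tool dir t1 [ 0.006 -0.89   0.456] torque [0.27 0.86 0.04]
```

View pics/w10t.png

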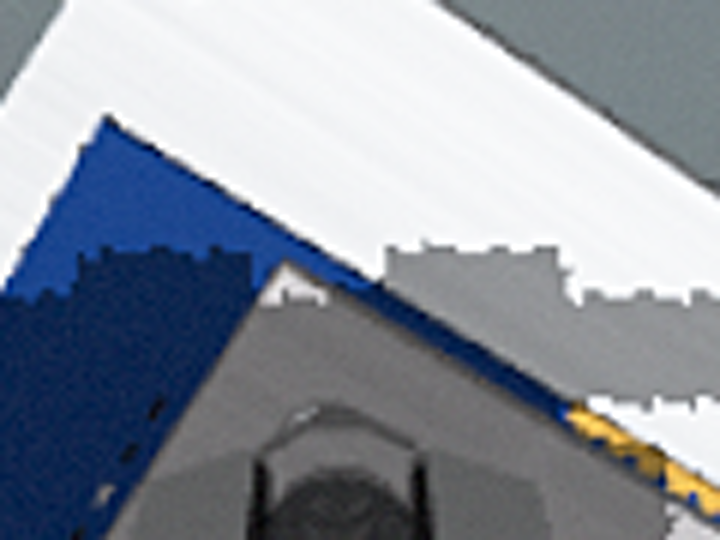

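Request:
carry_out(deltas=[0.2,0,0,0,0.2,0,0,0,0.2,0,0,0,0.2,0,0,0,0,0,0,0,0,0,0,0,0,0,0,0,0,0,0,0])

```text
t: 18.65
position: [0.6707, -0.0421, 0.0731]
orientation: [[0.016, 0.284, -0.959], [0.023, -0.959, -0.283], [-1.0, -0.017, -0.021]]
contact_force: [-2.6, 0.7, 3.8]
width: 0.0148
```

```bash
python3 st.py
```

```text
t 18.65 TCP [ 0.6707 -0.0421  0.0731] tip rel hole: along t1 5.4 radial -0.3 z -21.7 mm F t1 2.3 rad -1.5 z 3.8 w 0.014847842813950938 xax [ 0.016  0.023 -1.   ]
tool dir t1 [ 0.006 -0.89   0.456] torque [ 0.13  0.89 -0.01]
```

Request:
carry_out(deltas=[0.2,0,0.03,0,0.2,0,0.03,0,0.2,0,0,0,0.2,0,0,0,0.1,0,0,0,0,0,0,0,0,0,0,0,0,0,0,0])

```text
t: 19.65
position: [0.6709, -0.0425, 0.0638]
orientation: [[0.017, 0.284, -0.959], [0.022, -0.959, -0.283], [-1.0, -0.017, -0.023]]
contact_force: [-3.3, 0.7, 4.1]
width: 0.0148
```

```bash
python3 st.py
```

```text
t 19.65 TCP [ 0.6709 -0.0425  0.0638] tip rel hole: along t1 5.0 radial -0.4 z -31.0 mm F t1 2.7 rad -1.9 z 4.1 w 0.01475364500119343 xax [ 0.017  0.022 -1.   ]
tool dir t1 [ 0.004 -0.89   0.456] torque [ 0.15  0.82 -0.05]
```

Request:
carry_out(deltas=[0.2,0,0.02,0,0.2,0,0.02,0,0.2,0,0.02,0,0.15,0,0,0,0.1,0,0,0,0,0,0,0,0,0,0,0,0,0,0,0])

```text
t: 20.65
position: [0.6711, -0.0428, 0.055]
orientation: [[0.018, 0.284, -0.959], [0.022, -0.959, -0.283], [-1.0, -0.016, -0.024]]
contact_force: [-2.4, 0.9, 4.9]
width: 0.0145
```

```bash
python3 st.py
```

```text
t 20.65 TCP [ 0.6711 -0.0428  0.055 ] tip rel hole: along t1 4.6 radial -0.5 z -39.8 mm F t1 2.3 rad -1.1 z 4.9 w 0.014548855061458468 xax [ 0.018  0.022 -1.   ]
tool dir t1 [ 0.003 -0.89   0.456] torque [0.08 0.84 0.01]
```

Request:
carry_out(deltas=[0.1,0,0,0,0.1,0,0,0,0.1,0,0,0,0,0,0,0,0,0,0,0,0,0,0,0,0,0,0,0,0,0,0,0])

```text
t: 21.65
position: [0.6712, -0.0429, 0.055]
orientation: [[0.019, 0.284, -0.959], [0.021, -0.959, -0.283], [-1.0, -0.015, -0.024]]
contact_force: [-3.0, 0.3, 4.8]
width: 0.0147
```

```bash
python3 st.py
```

```text
t 21.65 TCP [ 0.6712 -0.0429  0.055 ] tip rel hole: along t1 4.4 radial -0.4 z -39.9 mm F t1 2.2 rad -2.0 z 4.8 w 0.014719614203668453 xax [ 0.019  0.021 -1.   ]
tool dir t1 [ 0.002 -0.89   0.456] torque [0.05 0.9  0.02]
```

Request:
carry_out(deltas=[0.2,0,0,0,0.3,0,0,0,0.3,0,0,0,0.3,0,0,0,0.3,0,0,0,0.3,0,0,0,0.3,0,0,0,0.3,0,0,0])

```text
t: 22.65
position: [0.6731, -0.0446, 0.0547]
orientation: [[0.024, 0.28, -0.96], [0.017, -0.96, -0.279], [-1.0, -0.01, -0.027]]
contact_force: [-8.6, 0.4, 23.7]
width: 0.0147
```

```bash
python3 st.py;  python3 - <<'E'
from h import *
im,d,p=wshot('w11')
crop('pics/w11.png',240,150,400,270,5,'pics/w11t.png')
E
```

```text
t 22.65 TCP [ 0.6731 -0.0446  0.0547] tip rel hole: along t1 1.6 radial -0.2 z -40.2 mm F t1 6.2 rad -6.0 z 23.7 w 0.01470509351086952 xax [ 0.024  0.017 -1.   ]
tool dir t1 [-0.004 -0.888  0.459] torque [0.08 2.35 0.03]
```

View pics/w11t.png

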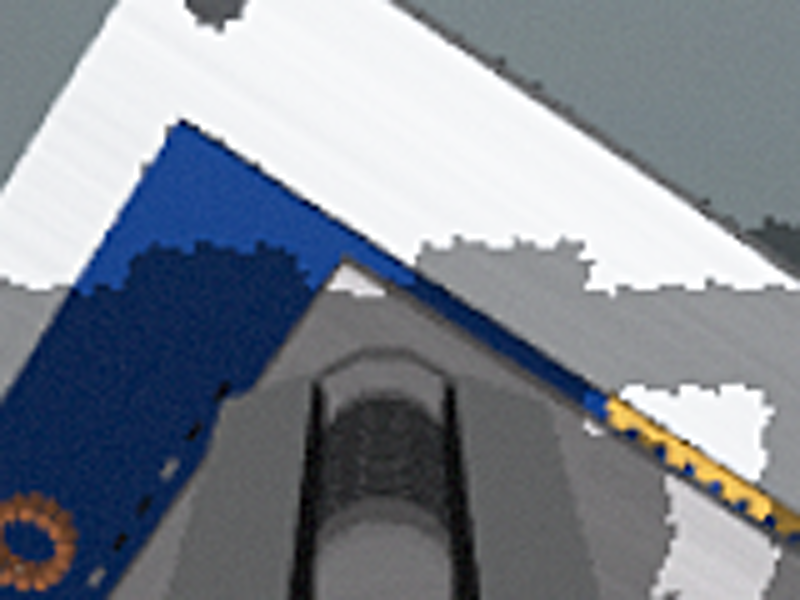

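Request:
carry_out(deltas=[0,0,0,0,0,0,0,0,0,0,0,0,0,0,0,0,0,0,0,0,0,0,0,0,0,0,0,0,0,0,0,0], hand=4)

```text
t: 23.7
position: [0.6755, -0.0449, 0.0533]
orientation: [[0.028, 0.28, -0.96], [0.017, -0.96, -0.279], [-0.999, -0.008, -0.032]]
contact_force: [-0.2, -0.4, 0.4]
width: 0.04
```

```bash
python3 st.py;  python3 - <<'E'
from h import *
im,d,p=wshot('w12')
crop('pics/w12.png',240,150,400,270,5,'pics/w12t.png')
im,d=arm.get_image('side'); cv2.imwrite('pics/side1.png',im[:,:,::-1]); crop('pics/side1.png',265,145,365,235,6,'pics/s1_jig.png')
E
```

```text
t 23.7 TCP [ 0.6755 -0.0449  0.0533] tip rel hole: along t1 -0.5 radial 1.5 z -41.6 mm F t1 -0.1 rad -0.4 z 0.4 w 0.039979605050475694 xax [ 0.028  0.017 -0.999]
tool dir t1 [-0.007 -0.888  0.459] torque [-0.02  0.02  0.01]
```

View pics/w12t.png

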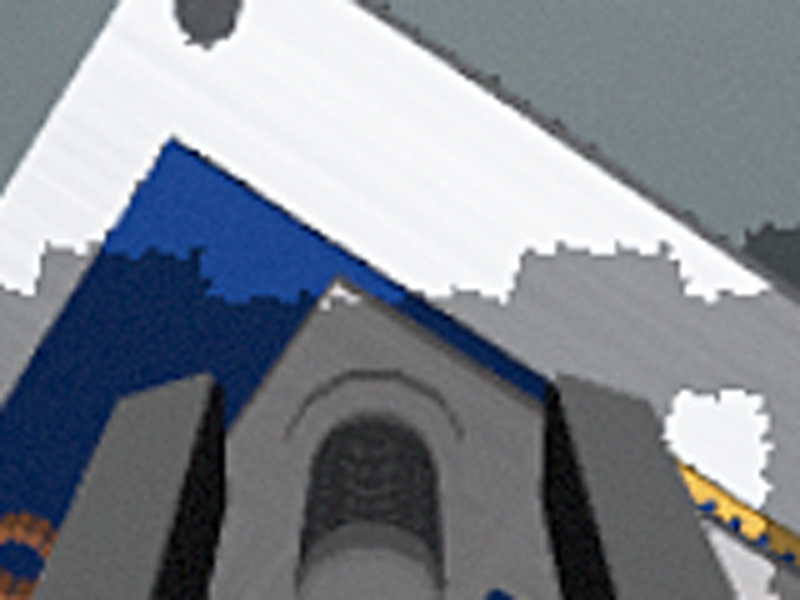

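View pics/s1_jig.png

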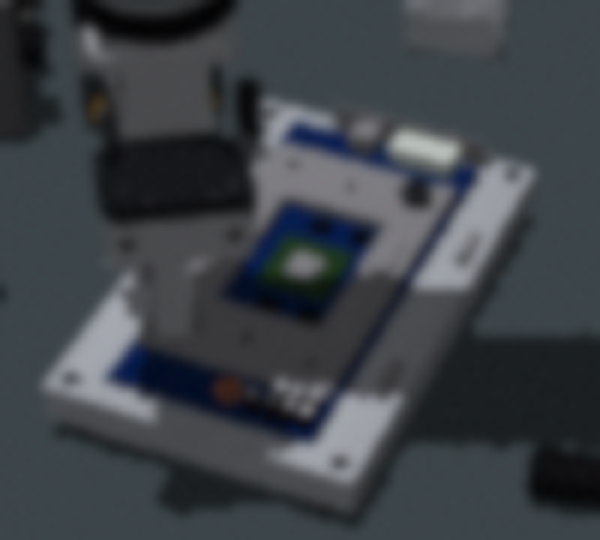

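Request:
carry_out(deltas=[-1,0,0,0,-2,0,0,0,-3,0,0,0,-3,0,0,0,-2,0,1,0,0,0,1,0,0,0,0.5,0,0,0,0,0])

```text
t: 24.8
position: [0.6486, -0.0542, 0.1728]
orientation: [[0.034, 0.28, -0.959], [0.016, -0.96, -0.279], [-0.999, -0.006, -0.037]]
contact_force: [-0.8, 0.1, 0.3]
width: 0.0399
```

```bash
python3 st.py;  python3 - <<'E'
from h import *
im,d,p=wshot('w13')
crop('pics/w13.png',220,80,480,270,3,'pics/w13t.png')
E
```

```text
t 24.8 TCP [ 0.6486 -0.0542  0.1728] tip rel hole: along t1 11.1 radial -24.1 z 77.9 mm F t1 0.6 rad -0.5 z 0.3 w 0.03986217506475201 xax [ 0.034  0.016 -0.999]
tool dir t1 [-0.012 -0.888  0.459] torque [-0.03  0.01 -0.02]
```

View pics/w13t.png

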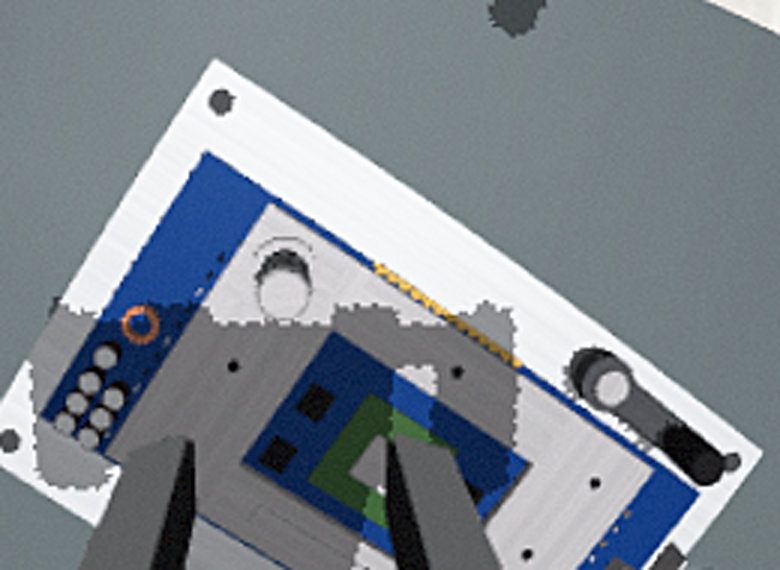

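```bash
python3 - <<'E'
from h import *
p,d=load('w13')
def pt(u,v):
    # depth along optical axis
    ci=arm.camera_info('wrist');o,dr=ray('wrist',(u,v),p)
    ax=p[1]@np.array(ci['T_tool_cam'])[:3,:3]@np.array([0,0,-1.])
    dep=np.median(d[int(v)-1:int(v)+2,int(u)-1:int(u)+2]); return o+dr*dep/(dr@ax)
f=lambda c:(220+c[0]/3,80+c[1]/3)
for n,c in dict(pintop=(282,295),collar=(283,247),frame=(330,270),frame2=(225,330),jig=(300,170),peg=(700,465),post=(612,388)).items(): print(n,pt(*f(c)).round(4))
q=lambda c,z:onz('wrist',f(c),z,p)
for n,a,b,z in (('jigT',(213,60),(762,455),.034),('cardT',(206,152),(698,492),.0372),('frameT',(272,203),(655,465),.0432)):
    v=q(b,z)-q(a,z); print(n,np.degrees(np.arctan2(v[1],v[0])))
print('pin from top z.0902',q((282,297),.0902),'collar',q((285,260),.048))
print('peg top',q((706,468),.084),'post',q((612,388),.07))
E
```

```text
pintop [ 0.6702 -0.0447  0.0903]
collar [ 0.6783 -0.0421  0.0479]
frame [ 0.6746 -0.0597  0.0432]
frame2 [ 0.6447 -0.0311  0.0438]
jig [ 0.7039 -0.0406  0.0345]
peg [ 0.654  -0.1942  0.0835]
post [ 0.666  -0.1635  0.0597]
jigT -107.64430086678844
cardT -107.54651358241689
frameT -107.27618135120552
pin from top z.0902 [ 0.66957842 -0.04490642  0.0902    ] collar [ 0.67429413 -0.04398218  0.048     ]
peg top [ 0.65364581 -0.19663481  0.084     ] post [ 0.66784608 -0.15898511  0.07      ]
```

```bash
crop=1 python3 - <<'E'
from h import *
print(np.round(arm.state()['joint_positions'],3))
crop('pics/w13.png',400,185,480,245,9,'pics/w13p.png')
E
```

```text
[ 0.147  0.65  -0.161  1.583  0.104  0.884 -1.332]
```

View pics/w13p.png

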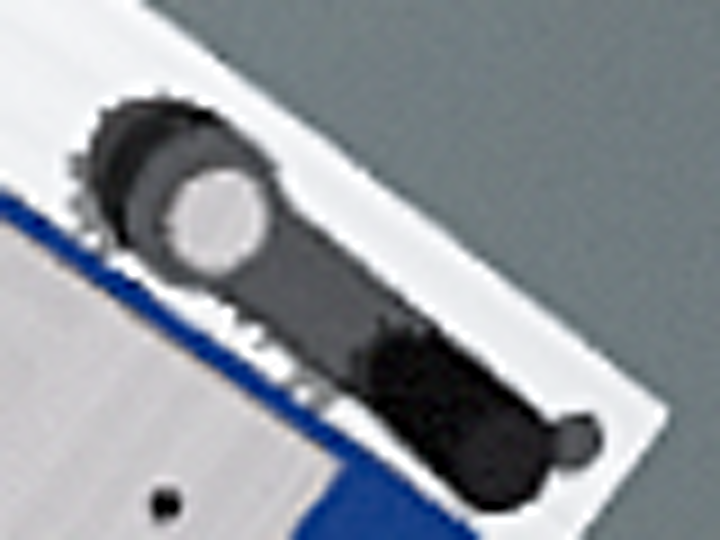

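```bash
python3 - <<'E'
from h import *
p,d=load('w13')
pg=onz('wrist',(400+497/9,185+455/9),.084,p); po=onz('wrist',(400+218/9,185+222/9),.062,p)
print(pg,po,np.hypot(*(pg-po)[:2]),np.degrees(np.arctan2(*(pg-po)[1::-1])))
# depth on cap
print(onz('top',(390.6,169.5),.084),onz('side',(265+247/6,145+88/6),.084),'side post',onz('side',(265+216/6,145+155/6),.062),'top post',onz('top',(290+513/6,145+143/6),.062))
E
```

```text
[ 0.65405438 -0.19630631  0.084     ] [ 0.66619157 -0.16284222  0.062     ] 0.03559713669703746 -109.93536169566444
[ 0.65281682 -0.19579167  0.084     ] [ 0.65105477 -0.18792937  0.084     ] side post [ 0.66442599 -0.15538102  0.062     ] top post [ 0.66397639 -0.16319493  0.062     ]
```

Request:
carry_out(deltas=[0,4.6,1.1,0,0,4.6,1.1,0,0,4.5,1.2,0,1,0,0,-10.5,1,0,0,-10.5,1,0,0,-10.5,0,0,0,-10.5,0,0,0,-10.5], hand=4)

```text
t: 25.85
position: [0.6552, -0.1965, 0.1307]
orientation: [[0.025, 0.941, -0.336], [0.021, -0.337, -0.941], [-0.999, 0.017, -0.028]]
contact_force: [0.8, -0.3, 0.2]
width: 0.0397
```

```bash
cat > pg.py <<'E'
from h import *
import sys
n=sys.argv[1]
im,d,p=wshot(n); y=p[1][:,1]; print(p[0].round(4),'x',p[1][:,0].round(3),'-y angle',np.degrees(np.arctan2(-y[1],-y[0])))
g=np.array([.654,-.196,.060]); print('need',p[1].T@(g-p[0])*100, proj('wrist',(.654,-.196,.084),p))
crop(f'pics/{n}.png',220,130,420,280,4,f'pics/{n}t.png')
E
python3 pg.py w14
```

```text
[ 0.6552 -0.1965  0.1307] x [ 0.025  0.021 -0.999] -y angle 160.31426582583256
need [ 7.06752499 -0.25368623  0.19131875] [313.89031885 216.26485059]
```

View pics/w14t.png

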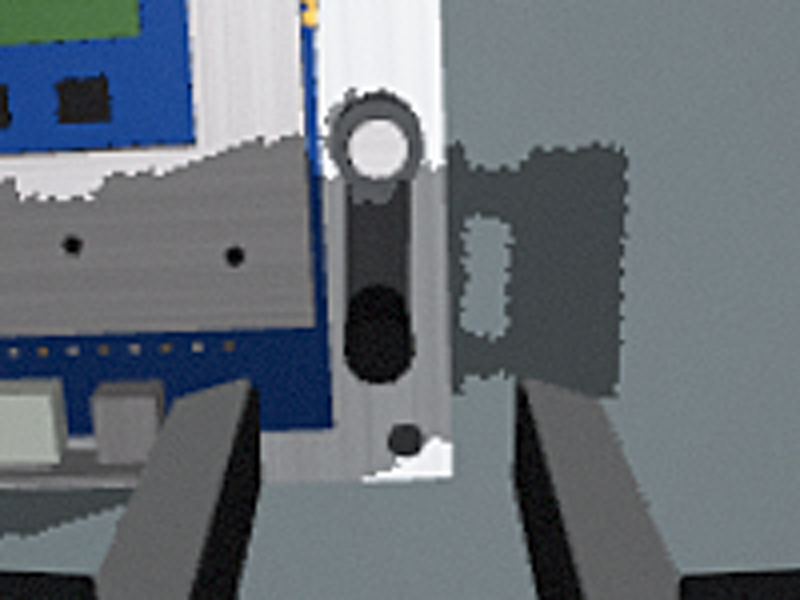

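Request:
carry_out(deltas=[0,-0.15,0.3,0,1,0,0,0,2,0,0,0,1.5,0,0,0,1,0,0,0,0,0,0,0,0,0,0,0,0,0,0,0], hand=3.6)

```text
t: 26.9
position: [0.6532, -0.1971, 0.0692]
orientation: [[0.022, 0.941, -0.339], [0.022, -0.339, -0.94], [-1.0, 0.013, -0.028]]
contact_force: [-0.0, -0.2, -0.7]
width: 0.0362
```

```bash
python3 pg.py w15
```

```text
[ 0.6532 -0.1971  0.0692] x [ 0.022  0.022 -1.   ] -y angle 160.17031925939705
need [ 0.92478107  0.0291949  -0.10720479] [317.85706281 246.42871733]
```

View pics/w15t.png

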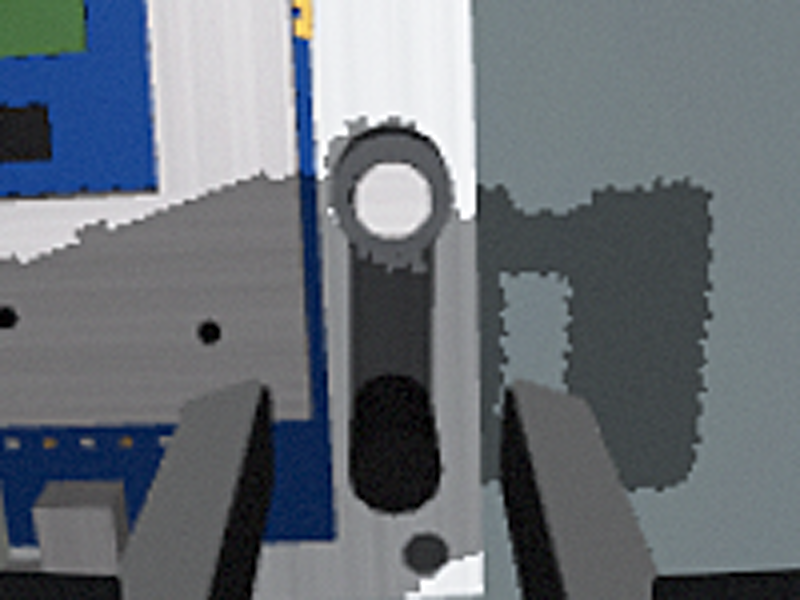

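Request:
carry_out(deltas=[0.5,0,0,0,0.35,0,0,0,0,0,0,0,0,0,0,0,0,0,0,0,0,0,0,0,0,0,0,0,0,0,0,0], hand=1.7, newtons=8)

```text
t: 27.95
position: [0.654, -0.1973, 0.0612]
orientation: [[0.024, 0.94, -0.339], [0.022, -0.34, -0.94], [-0.999, 0.015, -0.028]]
contact_force: [0.3, 0.0, 0.1]
width: 0.017
```

Request:
carry_out(deltas=[0,-0.5,-0.03,5,0,-0.6,-0.05,9,0,-0.6,-0.05,9,0,-0.6,-0.05,9,0,0,0,0,0,0,0,0,0,0,0,0,0,0,0,0])

```text
t: 28.95
position: [0.6397, -0.1863, 0.0617]
orientation: [[0.033, 0.608, -0.793], [0.019, -0.794, -0.608], [-0.999, 0.005, -0.038]]
contact_force: [0.7, -0.1, -0.6]
width: 0.0171
```

```bash
cat > arc.py <<'E'
from h import *
s=arm.state(); p=(np.array(s['position']),np.array(s['orientation'])); y=p[1][:,1]
post=np.array([.6665,-.1628]); v=p[0][:2]-post; a=np.degrees(np.arctan2(v[1],v[0]))%360
ya=np.degrees(np.arctan2(-y[1],-y[0]))
print('t',s['t'],'TCP',p[0].round(4),'r %.1f'%(np.hypot(*v)*1e3),'arc angle %.1f (start 250, end 162.4) bar-from-yaw %.1f'%(a,ya+90),'F tool',(p[1].T@np.array(s['contact_force'])).round(1),'x',p[1][:,0].round(3))
for ae in (162.4,158):
    g=np.r_[post+.036*np.array([np.cos(np.radians(ae)),np.sin(np.radians(ae))]),p[0][2]]; print('to end',ae,(p[1].T@(g-p[0])*100).round(2))
E
python3 arc.py
```

```text
t 28.95 TCP [ 0.6397 -0.1863  0.0617] r 35.6 arc angle 221.2 (start 250, end 162.4) bar-from-yaw 217.5 F tool [ 0.7  0.5 -0.5] x [ 0.033  0.019 -0.999]
to end 162.4 [ 0.04 -3.18 -1.49]
to end 158 [ 0.05 -3.33 -1.73]
```

Following the arc well, with low forces. Continuing.

Request:
carry_out(deltas=[0,-0.6,-0.05,7,0,-0.6,-0.06,9,0,-0.6,-0.05,9,0,-0.6,-0.05,9,0,0,0,0,0,0,0,0,0,0,0,0,0,0,0,0])

```text
t: 29.95
position: [0.6329, -0.1698, 0.0618]
orientation: [[0.038, 0.048, -0.998], [0.014, -0.999, -0.048], [-0.999, -0.013, -0.038]]
contact_force: [-0.6, 0.1, 0.6]
width: 0.0168
```

```bash
python3 arc.py
```

```text
t 29.95 TCP [ 0.6329 -0.1698  0.0618] r 34.3 arc angle 191.7 (start 250, end 162.4) bar-from-yaw 182.8 F tool [-0.6 -0.2  0.6] x [ 0.038  0.014 -0.999]
to end 162.4 [ 0.02 -1.79 -0.01]
to end 158 [ 0.03 -2.04 -0.12]
```

Request:
carry_out(deltas=[0,-0.6,0.08,6,0,-0.6,0,7,0,-0.5,-0.05,6,0,-0.3,0,0,0,-0.3,0,0,0,-0.3,0,0,0,0,0,0,0,0,0,0])

```text
t: 30.95
position: [0.6331, -0.1517, 0.0618]
orientation: [[0.034, -0.287, -0.957], [0.008, -0.958, 0.287], [-0.999, -0.017, -0.03]]
contact_force: [-1.6, -1.7, 0.3]
width: 0.0169
```

```bash
python3 arc.py; python3 pg.py w16
```

```text
t 30.95 TCP [ 0.6331 -0.1517  0.0618] r 35.2 arc angle 161.6 (start 250, end 162.4) bar-from-yaw 163.3 F tool [-0.4  2.1  1. ] x [ 0.034  0.008 -0.999]
to end 162.4 [-0.    0.05  0.08]
to end 158 [ 0.   -0.23  0.07]
[ 0.6331 -0.1517  0.0618] x [ 0.034  0.008 -0.999] -y angle 73.32786477740022
need [ 0.2130347   3.64847395 -3.26653232] [384.2366536  196.45877289]
```

View pics/w16t.png

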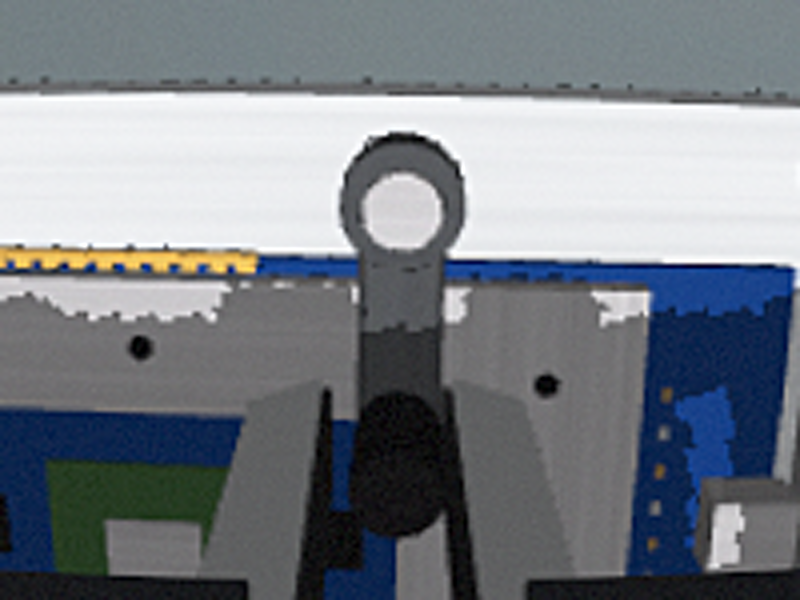

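Request:
carry_out(deltas=[0,-0.4,0,0,0,-0.4,0,0,0,-0.4,0,0,0,-0.5,0,0,0,-0.5,0,0,0,-0.5,0,0,0,-0.5,0,0,0,-0.5,0,0])

```text
t: 32.0
position: [0.6331, -0.1517, 0.0614]
orientation: [[0.019, -0.304, -0.952], [-0.032, -0.952, 0.303], [-0.999, 0.025, -0.028]]
contact_force: [-3.8, -9.7, 1.0]
width: 0.017
```

```bash
python3 arc.py
```

```text
t 32.0 TCP [ 0.6331 -0.1517  0.0614] r 35.2 arc angle 161.6 (start 250, end 162.4) bar-from-yaw 162.3 F tool [-0.7 10.4  0.6] x [ 0.019 -0.032 -0.999]
to end 162.4 [-0.    0.05  0.09]
to end 158 [-0.01 -0.23  0.07]
```

It's against the stop: 10 N and no more motion. Unload, open and lift.

Request:
carry_out(deltas=[0,0,0,0,0,0,0,0,0,0,0,0,0,0,0,0,-2,0,0,0,-3,0,0,0,-3,0,0,0,-2,0,2,0], hand=3.6)

```text
t: 33.0
position: [0.6155, -0.1378, 0.1665]
orientation: [[0.026, -0.301, -0.953], [-0.028, -0.954, 0.3], [-0.999, 0.019, -0.033]]
contact_force: [-0.8, 0.1, -1.2]
width: 0.0359
```

```bash
python3 pg.py w17; python3 - <<'E'
from h import *
im,d=arm.get_image('top'); cv2.imwrite('pics/top2.png',im[:,:,::-1]); crop('pics/top2.png',290,145,415,245,6,'pics/top2j.png')
E
```

```text
[ 0.6155 -0.1378  0.1665] x [ 0.026 -0.028 -0.999] -y angle 72.4947740358612
need [10.89931369  4.1982637  -5.06693852] [366.10571186 142.3881083 ]
```

View pics/w17.png

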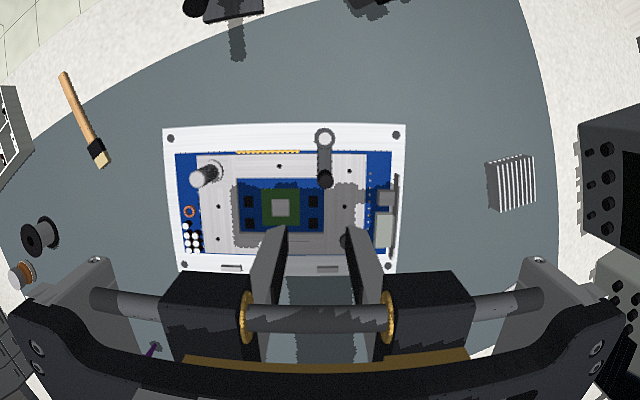

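View pics/top2.png

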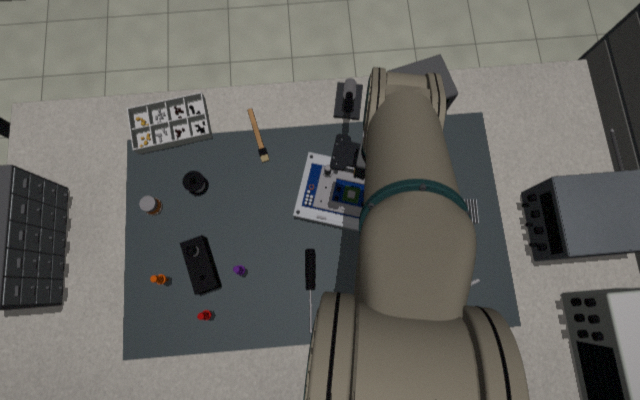

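Wrist view: the pin is still in its corner (208,174). The bar runs straight across the frame from the post (324,137) to the peg (325,179). One numeric check, then hand in.

```bash
python3 - <<'E'
from h import *
p,d=load('w17')
crop('pics/w17.png',160,115,410,275,3.2,'pics/w17j.png')
ci=arm.camera_info('wrist');ax=p[1]@np.array(ci['T_tool_cam'])[:3,:3]@np.array([0,0,-1.])
def pt(u,v):
    o,dr=ray('wrist',(u,v),p); return (o+dr*np.median(d[v-1:v+2,u-1:u+2])/(dr@ax)).round(4)
print('pin top',pt(197,181),'peg top',onz('wrist',(326,182),.084,p).round(4),'post',onz('wrist',(324,138),.062,p).round(4))
v=onz('wrist',(326,182),.084,p)-onz('wrist',(324,138),.062,p);print('bar',np.degrees(np.arctan2(v[1],v[0])))
v=onz('wrist',(404,125),.034,p)-onz('wrist',(164,128),.034,p);print('jig -y',np.degrees(np.arctan2(v[1],v[0])))
print(arm.state()['contact_force'])
E
```

```text
pin top [ 0.6685 -0.0444  0.0896] peg top [ 0.6312 -0.1527  0.084 ] post [ 0.6668 -0.1629  0.062 ]
bar 163.96809730465185
jig -y -107.7407892038779
[ 0.73472926 -0.65397542 -0.2378307 ]
```

View pics/w17j.png

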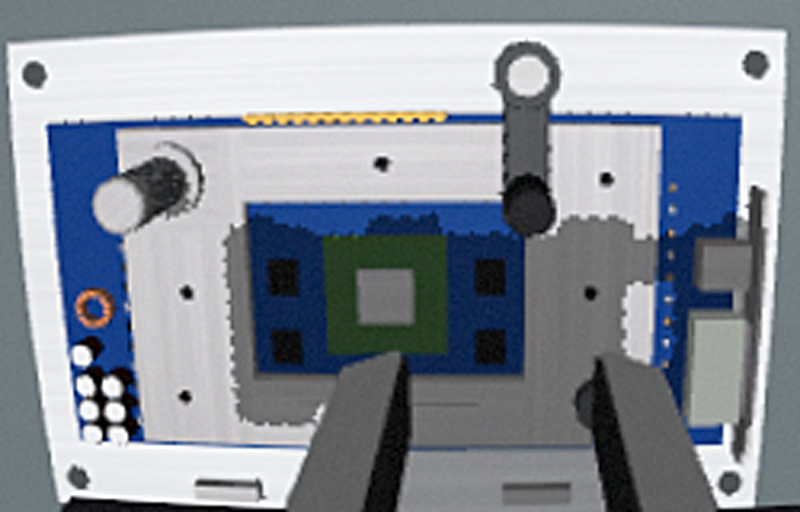

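```bash
python3 -c "
from cell import arm
print(arm.hand_in()); print(arm.state()['t'])"
```

```text
the job is handed in; nothing more can be done
None
the job is handed in; nothing more can be done
```

The steel knurled pin is fully home in the frame's corner hole, the stack is in line, and the hold-down bar is swung to its stop. I handed the job in soon after 33 s; `hand_in` gives no verdict.

- **Pin:** I took it from the block and felt it through. The frame was dragged towards the card's hole, then frame and card were swung back to the jig's hole. The highest force I read was a final press of about 24 N. After release, depth put the pin's top at 90.3 mm (90.2 expected) and the collar's top at 47.9 mm (48.2 expected). The jig, card and frame edges were parallel within 0.4°.
- **Hold-down:** I swung the bar by its peg until it pushed back with about 10 N and moved no further. The pads then pointed the bar within 0.1° of the expected stop. The gripper was open and clear of everything at the end.
- **Checks that disagreed:**
  - The last image put the bar at about 164.0° against 162.3° expected. I took that as pixel error, since the bar was hard against the stop.
  - A later depth reading of the pin's top gave 89.6 mm, about 0.6 mm lower than the first.
  - During the final press the gripper shifted about 2.8 mm sideways while its height stayed put. I took this as give in the grip, as the pin still measured home afterwards.
- **Not checked:** In the last top view the arm hid part of the bench, so I did not see the tweezers or all of the screwdriver there. None of my moves went near them.

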